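# Peel the top liner tray off a clinging stack and offer it up to its box

### The job

The white formed trays are liners for the wooden box; they are snapped into one another and cling. Grip the rim of the top one and peel it off: raise one corner first, a good finger's breadth, while the corner diagonally opposite stays seated, then lift it clear, leaving the other trays nested as they are. Finish still holding it level and right way up, centred and lined up a few centimetres above the box's mouth, ready for me to guide in; disturb neither the box nor the things around.

Things in the scene. Friction and masses are not known exactly. Their poses are not given: they have to be found in the camera images.
- tray_centre (a point): Centre, half-way up, of the top tray: open white formed tray, 216 (x) x 126 (y) x 42 mm. Its rim has an upright bead 9 mm wide and 10 mm high all round (flush with the 216 x 126 outline; its top is 21 mm above this point); under the bead a recessed step 6 mm high, then walls sloping 14 degrees inward to the floor. Inside, free depth 39 mm save for ribs 12 mm high. 0.09 kg. x along the long side, z up.
- corner_0 (a point): Corner 0 of the top tray's rim: on the rim's top face, in the middle of its width, 4.5 mm in from both outer edges (tray frame +x +y, z +42 mm). Opposite corners are 0-2 and 1-3.
- corner_1 (a point): Corner 1 of the top tray's rim: on the rim's top face, in the middle of its width, 4.5 mm in from both outer edges (tray frame -x +y, z +42 mm). Opposite corners are 0-2 and 1-3.
- corner_2 (a point): Corner 2 of the top tray's rim: on the rim's top face, in the middle of its width, 4.5 mm in from both outer edges (tray frame -x -y, z +42 mm). Opposite corners are 0-2 and 1-3.
- corner_3 (a point): Corner 3 of the top tray's rim: on the rim's top face, in the middle of its width, 4.5 mm in from both outer edges (tray frame +x -y, z +42 mm). Opposite corners are 0-2 and 1-3.
- tray_second: The loose tray under the top one, of the same shape, nested 16 mm lower (6 mm of recess between the beads); origin at the centre of its underside, axes as the top tray's. Small sprung nubs inside the short rims, 14 mm long, 34 mm either side of the middle, snap over bumps on the next tray: some 2 to 4 N at each corner until it has risen about 4 mm, more for this tray. Walls have about 1.4 mm of play.
- stack_base: Plywood board 242 x 152 x 9 mm fixed to the bench with two more such trays screwed down on it, nested; origin at the centre of the board's underside, axes as the trays'. The top tray's rim top is 99 mm above this origin.
- box_mouth (a point): Centre of the open wooden box's mouth, at its rim height: loose plywood box, 220 (x) x 130 (y) x 58 mm outside, walls 8 mm, 0.38 kg; two connectors lie in it. The tray would drop in with its rim on these walls; x along the long side, z up.
- parts_box: The same wooden box; origin at the centre of its underside.
- solder_spool: White spool of solder wire standing on its flange, 52 mm across, 36 mm high; origin at the centre of its underside. Bystander.
- heat_sink: Finned aluminium heat sink, 93 x 50 x 26 mm (x, y, z); origin at the centre of its underside. Bystander.
- caliper: Digital caliper lying flat, 60 x 185 x 11 mm, long along its y axis; origin at the centre of its underside. Bystander.
- screwdriver_yellow: Small yellow-handled screwdriver lying flat, 164 mm long along its y axis, 20 mm thick; origin at the centre of its underside. Bystander.

How it is judged:
On the way, in this order (a step that is already met when the one before it is completed fails the run):
1. one corner of the top tray has been raised at least 12 mm while the corner diagonally opposite still sits in the tray below (risen less than 6 mm) (((z of corner_0 in the frame of tray_second above 0.07 m and z of corner_2 in the frame of tray_second below 0.064 m) or (z of corner_1 in the frame of tray_second above 0.07 m and z of corner_3 in the frame of tray_second below 0.064 m) or (z of corner_2 in the frame of tray_second above 0.07 m and z of corner_0 in the frame of tray_second below 0.064 m) or (z of corner_3 in the frame of tray_second above 0.07 m and z of corner_1 in the frame of tray_second below 0.064 m))), for 0.1 s.
2. the top tray is lifted clear of the stack and the second tray is still nested (distance between tray_centre and tray_second above 0.09 m and distance of tray_second from where it was at the start of the episode below 0.01 m), for 0.2 s.
At the end, for the whole second after the job is handed in: Fingers hold the top tray: its centre within 30 mm (in plan) of the box's, long sides parallel within 0.2 rad, level within 0.2 rad, its centre 30 to 130 mm above the box rim; box moved < 20 mm and not touched by it, second tray < 10 mm, bystanders < 25 mm (horizontal distance between tray_centre and box_mouth below 0.03 m and angle between the x axis of tray_centre and the x axis of parts_box, either way round below 0.2 rad and angle between tray_centre's own z axis and vertical below 0.2 rad and z of tray_centre in the frame of box_mouth between 0.03 and 0.13 m and contact force between tray_top and the fingers above 1 N and contact force between tray_top and parts_box below 0.2 N and distance of tray_second from where it was at the start of the episode below 0.01 m and angle between tray_second's own z axis and vertical below 0.06 rad and distance of parts_box from where it was at the start of the episode below 0.02 m and distance of each of solder_spool, heat_sink, caliper, screwdriver_yellow from where it was at the start of the episode below 0.025 m); the arm keeps its last pose, push and grip.
It fails at once if the second tray is pulled out of its nest (moved more than 20 mm) (distance of tray_second from where it was at the start of the episode above 0.02 m).
It fails at once if the wooden box is pushed more than 20 mm (distance of parts_box from where it was at the start of the episode above 0.02 m).
It fails at once if a bystander is pushed more than 25 mm (distance of any of solder_spool, heat_sink, caliper, screwdriver_yellow from where it was at the start of the episode above 0.025 m).
It also fails if it takes over 48 s, if anything falls off the work surface, if the arm or the gripper's body presses on something with over 40 N, if the wrist force passes 120 N, or if a joint passes its speed limit or range.

### The arm

A 6-joint arm with a two-finger parallel gripper is mounted at the origin on a cart in front of the work surface, level with it; the furniture and walls round the work are solid. World frame = base frame: x ahead of the robot, y to its left, z up, the work surface at z = 0. Lengths are in m, angles in rad, forces in N, time in s.
With the tool pointing down it reaches from about 0.275 to 0.825 m from the base axis. Payload 4.9 kg.
Tool frame: the origin (TCP) lies midway between the tips of the shut fingers; the grasp point (between the pads) lies 19 mm behind it (grip_point_offset is the distance from the TCP to the grasp point, in m); z points along the fingers, y is the line along which they close (so a half turn about z gives the same grasp; the last joint's range is limited). The gripper opens to 85 mm and grips with 20 to 120 N. Pads are 22 mm wide; open, the fingers measure 114 mm over their backs; the gripper's body (76 mm by 85 mm) begins 54 mm behind the grasp point. The pads swing forward as they close: fully open they stand 13 mm farther back than shut.
Start: joints at [-1.415, 0.326, -0.193, 1.052, 0, 1.437], TCP at [0.157, -0.527, 0.193] pointing down, gripper open.
Joint ranges: [-2.65, 2.65], [-0.97, 1.79], [-1.3, 1.35], [-1.93, 2.1], [-1.47, 1.37], [-3.14, 3.14]. Speed limits (rad/s): [2.57, 2.57, 3.14, 3.14, 3.14, 3.14].

### API

Orientations are given as a rotation vector (axis times angle).
In Python, from cell import * gives the robot as it stands. Calls block until the motion is done:
- movep(position, orientation): joint-space move of the TCP to a pose.
- move_l(position, velocity=0.15, rot=None, until_force=None): straight line of the TCP; rot=None keeps the orientation; velocity is the mean speed in m/s. With until_force (N) it stops when the force on the tool has changed by that much, and returns True; else False.
- set_joints(angles): joint-space move.
- let_go() and grab(newtons=None): open the fingers fully, or close them until they stop; newtons is the grip in N (None keeps the last).
- sleep(seconds).
- ik(position, orientation): joint angles nearest the present ones, or None.
- get_state(): the state.
- grab_frame(name): name is "scene" or "top" or "wrist"; returns a dict with "img" (480x640x3 uint8, red, green, blue), "fx", "fy", "cx", "cy" (pixels), "cam_to_world" (4x4, takes a point from camera to world coordinates); the wrist camera has in their place "T_tool_cam" (4x4, takes a point from camera to tool coordinates, whose origin is the TCP and whose axes are the flange's). Camera axes: x right, y down, z forward; pixel columns grow to the right and rows downward; lengths in m; the calibration is good to about 2 mm. A picture is of the moment at which its call begins: read the wrist's pose just before it. There is no depth.
A pose or a line that the arm cannot do raises MotionError and nothing moves.
- sign_off(): hands the job in, once; it reports no verdict.
Trained networks look in the newest picture that a camera, given by its name, has taken for a name from the list of things; names that differ only in an ending like _2 or _b are one class to them, and where a whole thing is asked for, a point or a joint stands for the part that bears it (a point fixed in the world has none). Each returns a list of dicts, best first, with "score" (0 to 1); they miss things now and then, are a little off and sometimes report something else, mostly with a low value. They report only what shows in the picture. A call takes as long as a camera call.
- spot_in(camera, name): "centre" ([column, row] in pixels, amid what is visible of it).
- silhouettes(camera, name): "mask" (480x640 bool, what is visible of it) and "centre" ([column, row] in pixels, amid what is visible of it).
- tip_of(camera, name): "centre" ([column, row] in pixels: a listed point, or the origin of a listed thing).
The state is a dict: "clock": time; "q": joint angles; "joint_velocities": joint speeds; "tau": joint torques, N m; "position": TCP position; "eef_rot": TCP orientation; "contact_force": force on the tool from outside, world axes, zero at the start; "wrist_torque": the same for the moment, N m; "finger_gap": opening from 0.0 (shut) to 1.0 (fully open).
Only numpy, scipy, OpenCV 4.12 (cv2) and the standard library are available. Lean on these libraries where they do the work, as an engineer would, in place of code of your own. Each camera call takes 0.05 s, during which the arm holds its last target. There are 200 camera calls.

## Working session

There is one attempt and no reset: what is moved stays moved. The work goes in short steps, each a Python script; the robot and the scene stay as the last script left them, time stands still between calls to the robot, and variables do not carry over. Pictures are saved under pics/ and viewed, on a budget of 10 in all, crops included, one or two more only if the job needs it, and the job is handed in when it is done.

```bash
ls; mkdir -p pics
cat > h.py <<'E'
from cell import *
import numpy as np, cv2
from scipy.spatial.transform import Rotation as R
def pose():
    s=get_state(); T=np.eye(4); T[:3,:3]=R.from_rotvec(s["eef_rot"]).as_matrix(); T[:3,3]=s["position"]; return T
def frame(n):
    T=pose(); f=grab_frame(n)
    f["C"]=np.array(f["cam_to_world"]) if n!="wrist" else T@np.array(f["T_tool_cam"]); return f
def ray(f,p):
    d=f["C"][:3,:3]@np.array([(p[0]-f["cx"])/f["fx"],(p[1]-f["cy"])/f["fy"],1]); return f["C"][:3,3],d/np.linalg.norm(d)
def proj(f,X):
    x=np.linalg.inv(f["C"])@np.append(X,1); return np.array([f["fx"]*x[0]/x[2]+f["cx"],f["fy"]*x[1]/x[2]+f["cy"]])
def tri(rs):
    A=np.zeros((3,3));b=np.zeros(3)
    for o,d in rs:
        P=np.eye(3)-np.outer(d,d);A+=P;b+=P@o
    X=np.linalg.solve(A,b); return X,max(np.linalg.norm((np.eye(3)-np.outer(d,d))@(X-o)) for o,d in rs)
def atz(r,z): o,d=r; return o+d*(z-o[2])/d[2]
def save(f,n): cv2.imwrite("pics/"+n,f["img"][:,:,::-1])
E
python3 - <<'E'
from h import *
F={n:frame(n) for n in("scene","top")}
for n in F: save(F[n],n+"0.png"); print(n,F[n]["C"][:3,3].round(3))
for name in ["tray_centre","corner_0","corner_1","corner_2","corner_3","box_mouth","parts_box","stack_base","solder_spool","heat_sink","caliper","screwdriver_yellow"]:
    rs=[]
    for n in F:
        t=tip_of(n,name); print(name,n,[(np.round(x["centre"]).tolist(),round(x["score"],2)) for x in t[:3]])
        if t: rs.append(ray(F[n],t[0]["centre"]))
    if len(rs)==2: X,e=tri(rs); print("   ",X.round(4),round(e,4))
print(get_state()["clock"])
E
```

```text
pics
scene [-0.396  0.048  0.769]
top [0.331 0.    1.231]
tray_centre scene [([382.0, 231.0], 0.94)]
tray_centre top [([394.0, 231.0], 0.85)]
    [ 0.4647 -0.1608  0.0812] 0.0078
corner_0 scene [([425.0, 243.0], 0.87), ([348.0, 208.0], 0.79), ([388.0, 198.0], 0.63)]
corner_0 top [([434.0, 269.0], 0.93), ([388.0, 282.0], 0.79), ([367.0, 194.0], 0.76)]
    [ 0.3725 -0.2454  0.1106] 0.0042
corner_1 scene [([425.0, 243.0], 0.87), ([348.0, 208.0], 0.79), ([388.0, 198.0], 0.63)]
corner_1 top [([434.0, 269.0], 0.93), ([388.0, 282.0], 0.79), ([367.0, 194.0], 0.76)]
    [ 0.3725 -0.2454  0.1106] 0.0042
corner_2 scene [([425.0, 243.0], 0.87), ([348.0, 208.0], 0.79), ([388.0, 198.0], 0.63)]
corner_2 top [([434.0, 269.0], 0.93), ([388.0, 282.0], 0.79), ([367.0, 194.0], 0.76)]
    [ 0.3725 -0.2454  0.1106] 0.0042
corner_3 scene [([425.0, 243.0], 0.87), ([348.0, 208.0], 0.79), ([388.0, 198.0], 0.63)]
corner_3 top [([434.0, 269.0], 0.93), ([388.0, 282.0], 0.79), ([367.0, 194.0], 0.76)]
    [ 0.3725 -0.2454  0.1106] 0.0042
box_mouth scene [([227.0, 252.0], 0.75)]
box_mouth top [([235.0, 239.0], 0.66)]
    [0.4459 0.2316 0.059 ] 0.0026
parts_box scene [([227.0, 267.0], 0.55)]
parts_box top [([237.0, 241.0], 0.87)]
    [0.4464 0.2374 0.0093] 0.0018
stack_base scene [([380.0, 253.0], 0.98), ([347.0, 209.0], 0.71)]
stack_base top [([398.0, 231.0], 0.64)]
    [ 0.4745 -0.173  -0.0016] 0.0015
solder_spool scene [([145.0, 285.0], 0.71)]
solder_spool top [([157.0, 258.0], 0.61)]
    [0.4009 0.4393 0.0061] 0.0043
heat_sink scene []
heat_sink top [([159.0, 196.0], 0.57)]
caliper scene [([490.0, 274.0], 0.86)]
caliper top [([498.0, 272.0], 0.72)]
    [ 0.3693 -0.4301 -0.0031] 0.002
screwdriver_yellow scene [([466.0, 227.0], 0.61)]
screwdriver_yellow top [([500.0, 198.0], 0.72)]
    [ 0.5609 -0.4375  0.0022] 0.0012
1.3
```

Run:
```python
import cv2
a=cv2.imread("pics/scene0.png")[150:350,90:540];b=cv2.imread("pics/top0.png")[150:330,110:560]
import numpy as np
cv2.imwrite("pics/v1.png",cv2.resize(np.vstack([a,b]),None,fx=1.57,fy=1.57,interpolation=cv2.INTER_CUBIC))
```

```text
(no output)
```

View pics/v1.png

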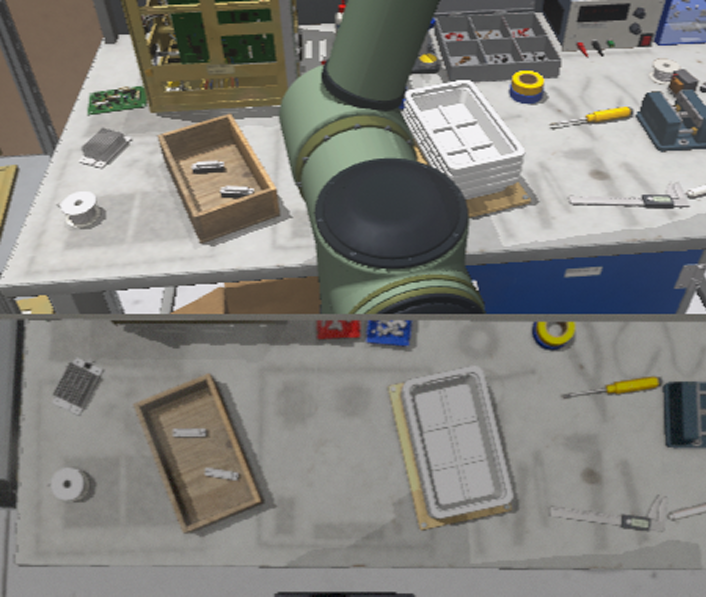

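Top view: the tray stack is at about (0.465, -0.165) with yaw about 9°. The box is at (0.446, 0.232) with yaw about 22°. The bystanders stand clear of the path. Next I'll take close wrist views from two places.

```bash
cat >> h.py <<'E'
def down(yaw): return (R.from_euler("z",yaw)*R.from_euler("x",np.pi))
E
python3 - <<'E'
from h import *
s=get_state(); print(R.from_rotvec(s["eef_rot"]).as_matrix().round(2).tolist())
f=frame("wrist"); print(np.array(f["T_tool_cam"]).round(3).tolist(),f["fx"])
for yaw in (0.16,0.16-np.pi):
    for p in ([.47,-.1,.1],[.45,.29,.17]):
        q=ik(p,down(yaw).as_rotvec()); print(yaw,p,None if q is None else np.round(q,2))
Tt=np.array(f["T_tool_cam"]); yaw=.16; Rd=down(yaw); views=[]
for i,off in enumerate(([.05,.05,0],[-.06,-.05,0])):
    C=np.array([.465,-.165,.38])+off; t=Rd.as_matrix()@Tt[:3,3]
    ax=Rd.as_matrix()@Tt[:3,2]; print("axis",ax.round(2))
    P=C-t-np.array([ax[0],ax[1],0])*.28; P[2]=.33
    try: movep(P,Rd.as_rotvec())
    except Exception as e: print(e,P); continue
    f=frame("wrist"); save(f,f"w{i}.png"); D=[(x["centre"],x["score"]) for x in tip_of("wrist","corner_0")]
    print(i,[(np.round(c).tolist(),round(sc,2),atz(ray(f,c),.099)[:2].round(4).tolist()) for c,sc in D])
    views.append([(ray(f,c)) for c,sc in D])
for r in views[0]:
    best=min((tri([r,r2])[::-1]+(0,) for r2 in views[1]),key=lambda a:a[0] if abs(a[1][2]-.1)<.05 else 9) if len(views)>1 and views[1] else None
    if best: print(best[1].round(4),round(best[0],4))
print(get_state()["clock"])
a=[cv2.imread(f"pics/w{i}.png") for i in range(2)]
cv2.imwrite("pics/v2.png",cv2.resize(np.hstack(a),(800,300),interpolation=cv2.INTER_AREA))
E
```

```text
[[0.96, 0.29, -0.0], [0.29, -0.96, 0.0], [-0.0, -0.0, -1.0]]
[[-0.001, -0.96, -0.279, 0.07], [1.0, -0.001, -0.001, 0.001], [0.001, -0.279, 0.96, -0.182], [0.0, 0.0, 0.0, 1.0]] 335.02907684502725
0.16 [0.47, -0.1, 0.1] [-0.36  0.29 -0.51  0.78  0.    2.62]
0.16 [0.45, 0.29, 0.17] [ 0.43  0.32 -0.27  0.99  0.   -2.87]
-2.981592653589793 [0.47, -0.1, 0.1] [-0.36  0.29 -0.51  0.78  0.   -0.52]
-2.981592653589793 [0.45, 0.29, 0.17] [ 0.43  0.32 -0.27  0.99  0.    0.27]
axis [-0.28 -0.04 -0.96]
0 [([393.0, 172.0], 0.91, [0.574, -0.2045]), ([306.0, 326.0], 0.89, [0.3507, -0.1325]), ([393.0, 320.0], 0.81, [0.3779, -0.2483]), ([299.0, 175.0], 0.7, [0.5524, -0.0924])]
axis [-0.28 -0.04 -0.96]
1 [([324.0, 56.0], 0.92, [0.5756, -0.2002]), ([337.0, 237.0], 0.82, [0.3733, -0.2509]), ([223.0, 62.0], 0.8, [0.5523, -0.091]), ([244.0, 242.0], 0.6, [0.3485, -0.134])]
[ 0.5738 -0.201   0.1101] 0.001
[ 0.3462 -0.1329  0.0914] 0.0002
[ 0.3699 -0.253   0.0845] 0.0006
[ 0.5522 -0.0921  0.1016] 0.0005
4.2417
```

View pics/v2.png

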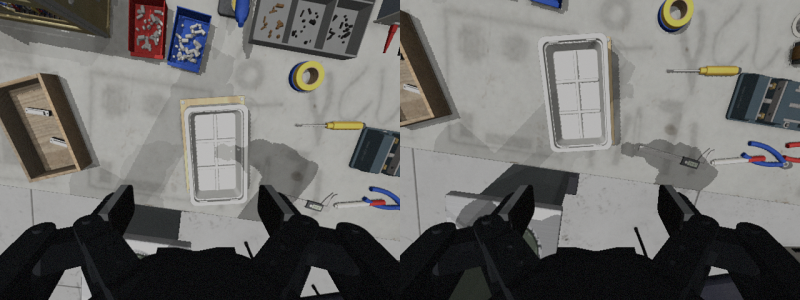

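The four corners are consistent. Their mean height is about 0.097 (expected 0.099), and the sides come out at 206 x 116 mm (expected 207 x 117). I'll fit the rectangle, hover over the +y rim near corner 0, and check with the rim overlaid. I'll also get the box yaw.

```bash
cat >> h.py <<'E'
TC=np.array([.4631,-.1692]); TY=.214; ZT=.099   # tray plan centre, yaw, rim top
def t2w(x,y,z=ZT): c,s=np.cos(TY),np.sin(TY); return np.array([TC[0]+c*x-s*y,TC[1]+s*x+c*y,z])
E
python3 - <<'E'
from h import *
f=frame("top"); m=silhouettes("top","parts_box")[0]; M=m["mask"].astype(np.uint8); print("px",M.sum(),m["score"])
ct=max(cv2.findContours(M,0,1)[0],key=cv2.contourArea)[:,0]
P=np.array([atz(ray(f,p),.058)[:2] for p in ct]).astype(np.float32)
(c,sz,a)=cv2.minAreaRect(P); print("box",np.round(c,4),np.round(sz,4),a)
Rd=down(TY-np.pi); g=t2w(.045,.0585,.165); movep(g,Rd.as_rotvec())
f=frame("wrist"); im=f["img"].copy()
for x,y in((.108,.063),(.099,.054)):
    q=np.array([proj(f,t2w(*v)) for v in((x,y),(-x,y),(-x,-y),(x,-y))])
    cv2.polylines(im,[np.int32(q*16)],True,(255,0,0),1,cv2.LINE_AA,4)
print("grasp px",proj(f,t2w(.045,.0585)),get_state()["clock"],get_state()["q"])
save(f,"w2raw.png"); cv2.imwrite("pics/w2.png",im[:,:,::-1])
E
```

```text
px 4632 0.73
box [0.449  0.2307] [0.2252 0.1357] 23.010149002075195
grasp px [314.14701888 240.62542495] 6.8583 [-3.50595080e-01  2.65304324e-01 -3.52315542e-01  9.52889531e-01
 -5.71799392e-05 -5.64295304e-01]
```

View pics/w2.png

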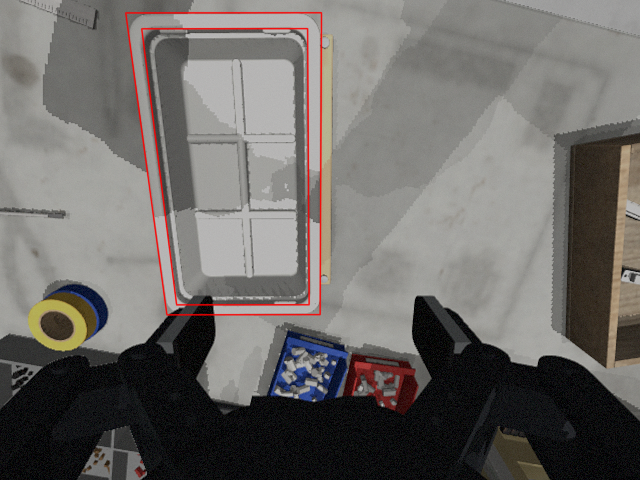

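The overlay sits on the rim to within 1–2 px. The rim at the grasp point (column 314) lies midway between the fingers (212 and 414). I'll descend and close lightly first.

Run:
```python
from h import *
g=t2w(.045,.0585)
print(move_l(g+[0,0,.02-.011],.08), move_l(g+[0,0,-.011],.05,until_force=8))
s=get_state();F0=np.array(s["contact_force"]);print(np.round(s["position"],4),F0.round(2))
grab(20)
s=get_state();c,sn=np.cos(TY),np.sin(TY);d=np.array(s["contact_force"])-F0
print("gap",s["finger_gap"]*85,"Ftray",round(c*d[0]+sn*d[1],2),round(-sn*d[0]+c*d[1],2),round(d[2],2),np.round(s["wrist_torque"],2),s["clock"])
f=frame("wrist"); cv2.imwrite("pics/w3.png",cv2.resize(f["img"][140:400,120:520,::-1],None,fx=1.6,fy=1.6)); save(f,"w3raw.png")
```

```text
False False
[ 0.4944 -0.1024  0.0877] [-0.45 -0.06 -0.27]
gap -0.17990451323246845 Ftray 0.66 -0.42 -0.68 [0.03 0.05 0.03] 9.0417
```

View pics/w3.png

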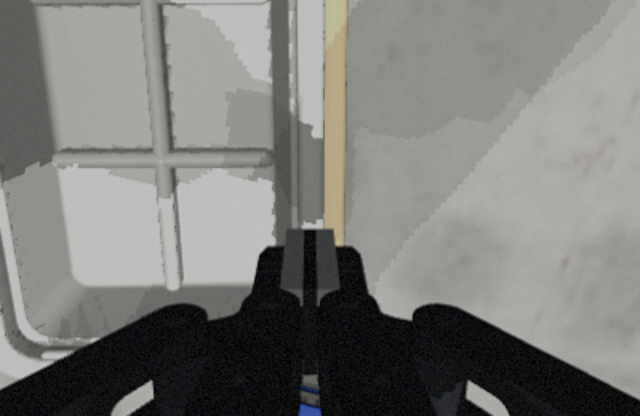

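The gap reads zero, so the fingers may have missed the rim. I'll test with a small pull, then probe the rim height with the shut fingers.

Run:
```python
from h import *
def st(t): s=get_state(); print(t,np.round(s["position"],4),"gap",round(s["finger_gap"],4),"F",np.round(s["contact_force"],2),round(s["clock"],2))
p=np.array(get_state()["position"]); st("shut")
move_l(p+[0,0,.0015],.05); sleep(.2); st("pulled")
```

```text
shut [ 0.4946 -0.1025  0.088 ] gap -0.0007 F [0.27 0.13 0.44] 9.09
pulled [ 0.4946 -0.1025  0.0895] gap 0.0041 F [0.61 0.43 0.5 ] 9.54
```

Run:
```python
from h import *
p=np.array(get_state()["position"])
print(move_l(p+[0,0,-.02],.03,until_force=4)); s=get_state()
print(np.round(s["position"],4),s["finger_gap"],np.round(s["contact_force"],2),s["clock"])
f=frame("wrist"); save(f,"w4raw.png"); cv2.imwrite("pics/w4.png",cv2.resize(f["img"][140:400,120:520,::-1],None,fx=1.6,fy=1.6))
```

```text
False
[ 0.4947 -0.1025  0.0695] -0.0007060963766743428 [-0.04  0.05 -0.3 ] 10.3583
```

View pics/w4.png

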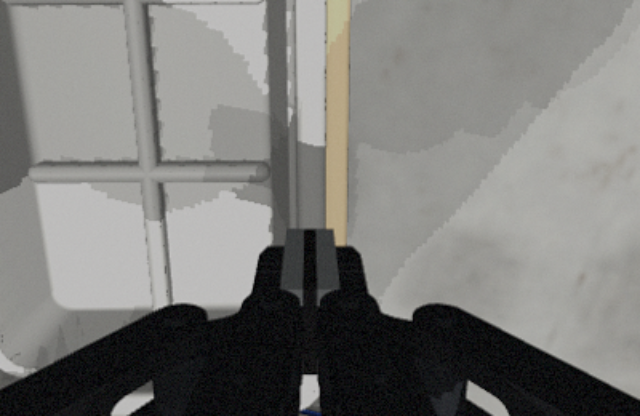

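There was no contact at TCP z 0.0695. From the pictures, the pad tips stand about 40 mm behind the nominal TCP: 202 px for an 85 mm opening puts them at depth 0.141, not 0.18. So the shut tips should still be above the rim. I'll probe further, gently, and expect contact near 0.058.

Run:
```python
from h import *
p=np.array(get_state()["position"]); T0=pose()
print(move_l(p+[0,0,-.025],.025,until_force=3)); s=get_state()
print(np.round(s["position"],4),s["finger_gap"],np.round(s["contact_force"],2),s["clock"])
f=frame("wrist"); print("TCP px",proj(f,pose()[:3,3])); save(f,"w5raw.png"); cv2.imwrite("pics/w5.png",cv2.resize(f["img"][140:400,120:520,::-1],None,fx=1.6,fy=1.6))
```

```text
True
[ 0.4949 -0.1026  0.0606] -0.001727834858022779 [-1.15  0.45  6.35] 10.9333
TCP px [314.2624897  272.38568521]
```

View pics/w5.png

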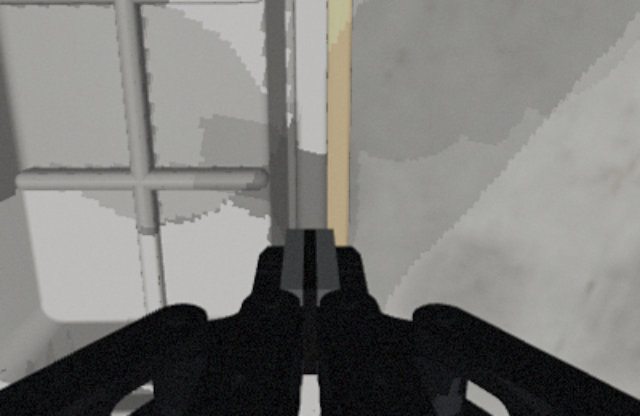

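The rim's column coincides with the pads, so the shut tips came down on the rim top. That puts the real tips about 38 mm behind the nominal TCP. I'll use this contact as the reference and grip 10 mm below it.

Run:
```python
from h import *
c,sn=np.cos(TY),np.sin(TY)
def st(t):
    s=get_state(); d=np.array(s["contact_force"]); print(t,np.round(s["position"],4),"gap",round(s["finger_gap"]*85,2),"F tray",np.round([c*d[0]+sn*d[1],-sn*d[0]+c*d[1],d[2]],2),np.round(s["wrist_torque"],2),round(s["clock"],2))
g=t2w(.045,.0585,.0606)
move_l(g+[0,0,.012],.1); let_go(); st("open")
print(move_l(g+[0,0,-.0095],.06,until_force=6)); st("down")
grab(20); st("20N")
grab(60); st("60N"); grab(100); st("100N")
```

```text
open [ 0.4947 -0.1025  0.0726] gap 85.28 F tray [ 0.85  0.42 -0.1 ] [-0.02 -0.02 -0.  ] 12.04
False
down [ 0.4942 -0.1023  0.0505] gap 85.1 F tray [ 1.13  0.19 -0.1 ] [-0.01 -0.   -0.01] 12.55
20N [ 0.4948 -0.1025  0.0513] gap 8.42 F tray [-0.    0.96  1.72] [0.05 0.04 0.09] 13.23
60N [ 0.4949 -0.1026  0.0514] gap 6.69 F tray [-0.72  0.86  3.9 ] [0.07 0.09 0.06] 13.45
100N [ 0.495  -0.1026  0.0515] gap 5.26 F tray [-0.49 -0.06  5.61] [ 0.04  0.15 -0.01] 13.67
```

The gap is 8.4 mm at 20 N, so the fingers are on the 9 mm bead. Next is the peel, as a rigid rotation about corner 2.

Run:
```python
from h import *
import json
c,sn=np.cos(TY),np.sin(TY)
def st(t):
    s=get_state(); d=np.array(s["contact_force"]); print(t,np.round(s["position"],4),"gap",round(s["finger_gap"]*85,2),"F tray",np.round([c*d[0]+sn*d[1],-sn*d[0]+c*d[1],d[2]],2),np.round(s["wrist_torque"],2),round(s["clock"],2))
T0=pose(); T0[:3,3]=t2w(.045,.0585,.0511); json.dump(T0.tolist(),open("T0.json","w"))
h=t2w(-.108,-.063,.088); d=t2w(.108,.063)-t2w(-.108,-.063); d/=np.linalg.norm(d); k=np.cross(d,[0,0,1])
for th in (.02,.04,.072):
    Q=R.from_rotvec(k*th); p=h+Q.apply(T0[:3,3]-h); r=(Q*R.from_matrix(T0[:3,:3])).as_rotvec()
    move_l(p,.03,rot=r); st(th)
sleep(.3); st("hold")
F={n:frame(n) for n in("wrist","top","scene")}
save(F["wrist"],"p_w.png")
a=F["scene"]["img"][180:280,330:460]; b=F["wrist"]["img"]
print([(np.round(x["centre"]).tolist(),round(x["score"],2),atz(ray(F["wrist"],x["centre"]),.105).round(3).tolist()) for x in tip_of("wrist","corner_0")])
V=np.hstack([cv2.resize(a,(624,480),interpolation=cv2.INTER_CUBIC),b]); V=cv2.resize(V,(800,304)); cv2.imwrite("pics/peel.png",V[:,:,::-1])
```

```text
0.02 [ 0.4946 -0.1017  0.0546] gap 5.4 F tray [ 1.48 -0.1  -4.38] [ 0.18 -0.05  0.06] 13.95
0.04 [ 0.496  -0.1019  0.0594] gap 5.36 F tray [-0.19 -0.13 -0.43] [ 0.   -0.07 -0.03] 14.23
0.072 [ 0.4964 -0.1012  0.0655] gap 5.44 F tray [ 1.57  0.86 -0.59] [ 0.13 -0.09  0.03] 14.59
hold [ 0.4963 -0.101   0.0651] gap 5.49 F tray [ 0.74  0.12 -0.44] [ 0.02 -0.13  0.01] 14.89
[]
```

View pics/peel.png

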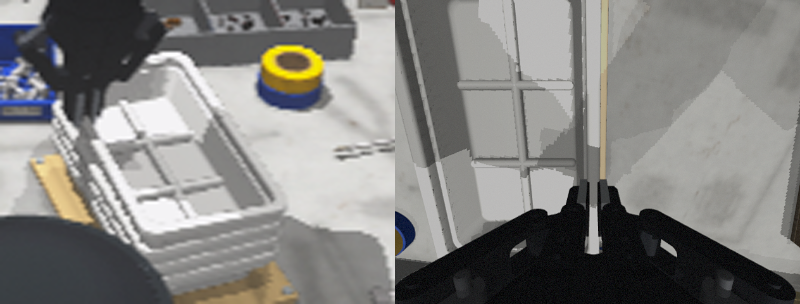

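```bash
cat >> h.py <<'E'
from scipy.optimize import least_squares
import json
def fit(F):  # tray pose from corners seen by the fixed/wrist cameras: dx,dy,yaw, z, tilts
    L=np.array([[.1035,.0585,0],[-.1035,.0585,0],[-.1035,-.0585,0],[.1035,-.0585,0]])
    obs=[(n,np.array(x["centre"]),x["score"]) for n in F for x in tip_of(n,"corner_0") if x["score"]>.5]
    return L,obs
E
python3 - <<'E'
from h import *
T0=np.array(json.load(open("T0.json")))
F={n:frame(n) for n in("scene","top")}
T=pose(); D=T@np.linalg.inv(T0)
L,obs=fit(F)
for n in F:
    print(n,[(o[1].round(1).tolist(),round(o[2],2)) for o in obs if o[0]==n])
    for i,l in enumerate(L):
        X=t2w(l[0],l[1]); Y=(D@np.append(X,1))[:3]
        print("  corner",i,"seated",proj(F[n],X).round(1),"tilted",proj(F[n],Y).round(1),"rise",round((Y-X)[2]*1e3,1))
# image shift of the corner 3 / corner 2 patches in scene since the start
a=cv2.imread("pics/scene0.png",0); b=cv2.cvtColor(F["scene"]["img"],cv2.COLOR_RGB2GRAY); save(F["scene"],"scene_peel.png")
for nm,(u,v) in {"c3":(390,200),"c2":(424,247)}.items():
    t=a[v-9:v+10,u-9:u+10]; m=cv2.matchTemplate(b[v-25:v+26,u-25:u+26],t,cv2.TM_CCOEFF_NORMED); _,s,_,l=cv2.minMaxLoc(m); print(nm,"shift",l[0]-16,l[1]-16,round(s,2))
A=a[180:280,330:460];B=b[180:280,330:460]
cv2.imwrite("pics/cmp.png",cv2.resize(np.hstack([A,B]),(800,308),interpolation=cv2.INTER_CUBIC))
E
```

```text
scene [([422.9, 245.1], 0.94), ([388.6, 195.0], 0.74), ([380.8, 253.2], 0.64)]
  corner 0 seated [347.9 207.8] tilted [348.4 202.6] rise 17.5
  corner 1 seated [377.7 256.4] tilted [378.1 255.1] rise 4.6
  corner 2 seated [423.2 246.5] tilted [423.5 246.5] rise 0.4
  corner 3 seated [388.1 200.2] tilted [388.9 196.3] rise 13.3
top [([435.1, 267.0], 0.51)]
  corner 0 seated [368.3 193.9] tilted [369.3 192.9] rise 17.5
  corner 1 seated [387.2 279. ] tilted [387.7 279.3] rise 4.6
  corner 2 seated [435.9 268.8] tilted [436.2 269. ] rise 0.4
  corner 3 seated [416.1 183.9] tilted [417.5 183.1] rise 13.3
c3 shift 13 1 0.86
c2 shift 1 0 0.65
```

View pics/cmp.png

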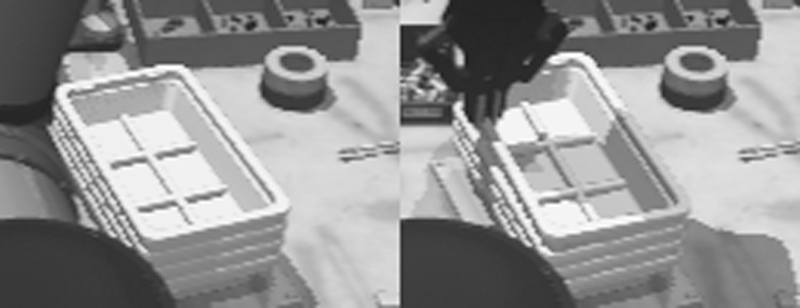

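The far rim moved up about 4 px (3.9 predicted for corner 3's 13 mm rise) while corner 2 stayed put, so the tray is tilted as planned and still held. Next I'll lift it off and level it, then check.

Run:
```python
from h import *
def st(t):
    s=get_state(); print(t,np.round(s["position"],4),"gap",round(s["finger_gap"]*85,2),"F",np.round(s["contact_force"],2),np.round(s["wrist_torque"],2),round(s["clock"],2))
T0=np.array(json.load(open("T0.json"))); p=pose()[:3,3]
for dz in (.004,.008,.014,.03): move_l(p+[0,0,dz],.03); st(dz)
move_l(T0[:3,3]+[0,0,.13],.08,rot=R.from_matrix(T0[:3,:3]).as_rotvec()); sleep(.3); st("up")
F={n:frame(n) for n in("scene","wrist")}
save(F["wrist"],"up_w.png"); a=F["scene"]["img"][120:280,310:510]
cv2.imwrite("pics/up.png",cv2.resize(np.hstack([cv2.resize(a,(600,480),interpolation=cv2.INTER_CUBIC),F["wrist"]["img"]]),(800,310))[:,:,::-1])
```

```text
0.004 [ 0.4963 -0.101   0.0693] gap 5.77 F [ 0.43  0.49 -0.79] [ 0.03 -0.09  0.04] 15.57
0.008 [ 0.4963 -0.1011  0.0733] gap 5.34 F [-0.59  0.12 -1.01] [-0.01 -0.    0.04] 15.86
0.014 [ 0.4966 -0.1011  0.0794] gap 5.08 F [ 0.58 -0.2   0.06] [ 0.01  0.03 -0.03] 16.21
0.03 [ 0.4964 -0.101   0.0952] gap 5.68 F [-0.68 -0.49 -0.25] [-0.04  0.05  0.04] 16.89
up [ 0.4945 -0.1025  0.1808] gap 5.65 F [-0.26  0.74 -1.04] [ 0.   -0.05 -0.03] 18.42
```

View pics/up.png

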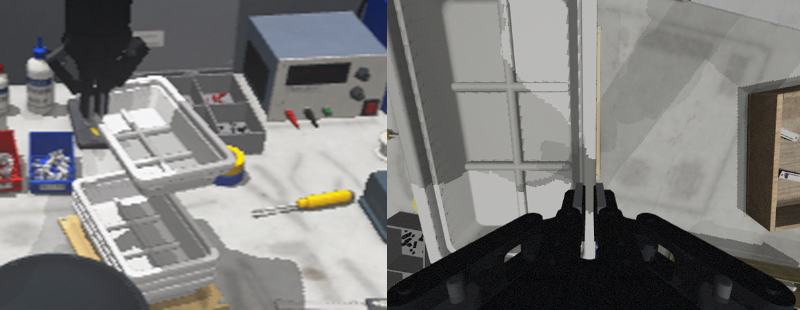

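The scene view shows one tray in the grip and the stack of three still nested. I'll carry it to the box, then fit its pose there from the detected corners.

Run:
```python
from h import *
def st(t):
    s=get_state(); print(t,np.round(s["position"],4),"gap",round(s["finger_gap"]*85,2),"F",np.round(s["contact_force"],2),round(s["clock"],2))
B=np.array([.4475,.2312]); BY=.40
c,s=np.cos(BY),np.sin(BY); g=np.array([B[0]+c*.045-s*.0585,B[1]+s*.045+c*.0585,.18]); r=down(BY-np.pi).as_rotvec()
move_l(g,.12,rot=r); st("over"); g[2]=.101; move_l(g,.06); sleep(.3); st("final")
F={n:frame(n) for n in("scene","top","wrist")}
for n in F:
    save(F[n],f"fin_{n}.png"); print(n,[(np.round(x["centre"]).tolist(),round(x["score"],2),atz(ray(F[n],x["centre"]),.149)[:2].round(3).tolist()) for x in tip_of(n,"corner_0")])
    if n!="wrist": print("  centre",[(np.round(x["centre"]).tolist(),round(x["score"],2),atz(ray(F[n],x["centre"]),.128)[:2].round(3).tolist()) for x in tip_of(n,"tray_centre")])
for i,(x,y) in enumerate(((.1035,.0585),(-.1035,.0585),(-.1035,-.0585),(.1035,-.0585))):
    X=np.array([B[0]+c*x-s*y,B[1]+s*x+c*y,.149]); print("nominal",i,X.round(3),[proj(F[n],X).round(0).tolist() for n in F])
a=F["scene"]["img"][170:330,140:340];b=F["top"]["img"][160:320,150:350]
cv2.imwrite("pics/fin.png",cv2.resize(np.hstack([a,b]),(800,320),interpolation=cv2.INTER_CUBIC)[:,:,::-1])
```

```text
over [0.4662 0.3024 0.18  ] gap 5.55 F [ 0.08  1.13 -0.78] 22.05
final [0.4663 0.3026 0.1012] gap 5.5 F [-0.43 -0.56 -0.11] 23.82
scene [([210.0, 253.0], 0.86, [0.339, 0.244]), ([232.0, 196.0], 0.67, [0.563, 0.214]), ([261.0, 241.0], 0.59, [0.372, 0.133])]
  centre [([223.0, 232.0], 0.73, [0.438, 0.228])]
top [([223.0, 286.0], 0.96, [0.331, 0.24]), ([269.0, 266.0], 0.86, [0.376, 0.138]), ([499.0, 270.0], 0.73, [0.37, -0.379]), ([186.0, 199.0], 0.66, [0.528, 0.331]), ([234.0, 184.0], 0.62, [0.563, 0.221])]
  centre [([230.0, 234.0], 0.75, [0.45, 0.233])]
wrist []
nominal 0 [0.52  0.325 0.149] [[186.0, 208.0], [188.0, 202.0], [314.0, 419.0]]
nominal 1 [0.329 0.245 0.149] [[209.0, 256.0], [221.0, 287.0], [314.0, -105.0]]
nominal 2 [0.375 0.137 0.149] [[259.0, 240.0], [269.0, 267.0], [-51.0, -105.0]]
nominal 3 [0.566 0.218 0.149] [[230.0, 196.0], [236.0, 183.0], [76.0, 420.0]]
```

View pics/fin.png

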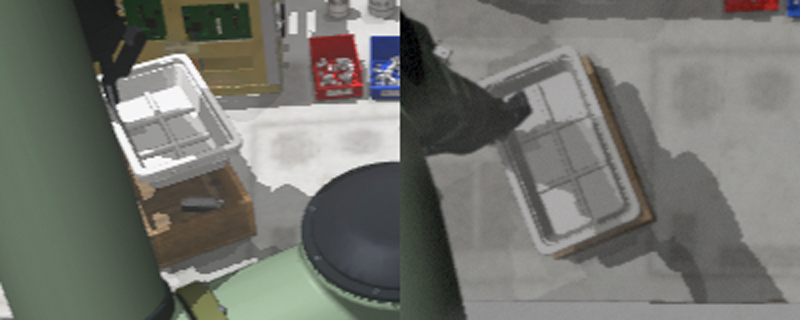

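All four corners are within a few mm of nominal in the top view, as are the three seen by the scene camera. The tray is level and parallel over the box, and the forces are quiet. I'm handing the job in.

```bash
python3 -c "
from h import *
sign_off(); print(get_state()['clock'],get_state()['finger_gap']*85)"
```

```text
the job is handed in; nothing more can be done
the job is handed in; nothing more can be done
```

I gripped the top tray on its +y long rim near corner 0 at 100 N. I raised corner 0 about 17 mm while corner 2 stayed down (about 0.4 mm rise), then lifted the tray clear. It finished held over the box, and I handed in at about 24 s of the 48 s. No verdict was reported.

**Last checks**
- **Position over the box:** the detected corners were within about 10 mm of the aim in both fixed cameras, and most within 5 mm. The tray centre read (0.450, 0.233) from the top camera and (0.438, 0.228) from the scene camera, against an aim of (0.4475, 0.2312).
- **Alignment:** the tray looked level and parallel to the box. Its centre is about 70 mm above the box rim by the arm's reading.
- **Grip and forces:** the fingers still held it (gap 5.5 mm), and the force on the tool was about 1 N or less.
- **The rest:** after the lift, the other trays looked nested. The box did not look disturbed, and nothing I saw suggested contact with the bystanders. I did not measure either afterwards.

**What disagreed**
- **First grip missed:** the fingertips appear to sit about 38 mm behind the stated TCP. My first close shut above the rim without touching anything. I found the true height by lowering the shut fingers onto the rim until they touched, at about 6 N, and gripped from there.
- **Peel not measured directly:** the 17 mm and 0.4 mm figures assume the tray moved rigidly with the gripper. The scene camera supported this: corner 3 moved 5 px against 4 expected, and corner 2 moved 1 px against none. An automatic image match on corner 3 gave a nonsense shift, so I ignored it.
- **Gap under load:** the finger gap read 5.3 mm at 100 N on a 9 mm bead, but 8.4 mm at 20 N. I took this to be flex.

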